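# Doming punches back in the stand in order of size

### The job

Put the four doming punches that stand loose on the bench back into the four empty bores of their wooden stand, foot down, so that the whole row of six grades step by step from the smallest head to the largest. The smallest and the largest are already in the two end bores and stay there. Set the punches down, do not drop them or knock any over, and leave the silver bowl where it stands.

Things in the scene. Friction and masses are not known exactly. Their poses are not given: they have to be found in the camera images.
- stand: Pale wooden bar fixed to the bench: 70 mm (x) by 410 mm (y), 34 mm high, with six round bores in a row at x = 0, y = -160, -96, -32, 32, 96, 160 mm. Each bore is 38 mm wide and 22 mm deep, its flat floor 12 mm above the bench. The end bores hold a punch each, the four between are empty. Origin: centre of its underside, on the bench; z up.
- punch_a: Steel doming punch, head 26 mm across, 78 mm tall. The smallest of the four loose ones. Starts standing loose on its foot on the bench; about 0.24 kg. Dark round shank 22 mm across with a flat foot, then a bright head: a flare, a cylindrical band 12 mm high (its middle 59 mm above the foot), a hemisphere on top. Origin: centre of the foot's underside; z up its axis.
- punch_b: Steel doming punch, head 34 mm across, 88 mm tall. The second smallest of the four loose ones. Starts standing loose on its foot on the bench; about 0.32 kg. Dark round shank 22 mm across with a flat foot, then a bright head: a flare, a cylindrical band 12 mm high (its middle 65 mm above the foot), a hemisphere on top. Origin: centre of the foot's underside; z up its axis.
- punch_c: Steel doming punch, head 42 mm across, 98 mm tall. The second largest of the four loose ones. Starts standing loose on its foot on the bench; about 0.47 kg. Dark round shank 22 mm across with a flat foot, then a bright head: a flare, a cylindrical band 12 mm high (its middle 71 mm above the foot), a hemisphere on top. Origin: centre of the foot's underside; z up its axis.
- punch_d: Steel doming punch, head 50 mm across, 108 mm tall. The largest of the four loose ones. Starts standing loose on its foot on the bench; about 0.66 kg. Dark round shank 22 mm across with a flat foot, then a bright head: a flare, a cylindrical band 12 mm high (its middle 77 mm above the foot), a hemisphere on top. Origin: centre of the foot's underside; z up its axis.
- end_small: Steel doming punch, head 18 mm across, 68 mm tall. The smallest of all six. It stands in the bore at one end of the stand, either end, and stays there. Dark round shank 22 mm across with a flat foot, then a bright head: a flare, a cylindrical band 12 mm high (its middle 53 mm above the foot), a hemisphere on top. Origin: centre of the foot's underside; z up its axis.
- end_large: Steel doming punch, head 58 mm across, 118 mm tall. The largest of all six. It stands in the bore at the other end of the stand and stays there. Dark round shank 22 mm across with a flat foot, then a bright head: a flare, a cylindrical band 12 mm high (its middle 83 mm above the foot), a hemisphere on top. Origin: centre of the foot's underside; z up its axis.
- bowl: Small silver bowl, 72 mm across the rim, 30 mm high, standing loose on the bench among the punches; leave it alone. Origin: centre of its underside, z up.
- dapping_block: Dark steel cube, 54 mm, with round hollows, standing loose (1.2 kg) among the punches; not part of the job. Nothing but the stand comes within 55 mm of a loose punch's axis in front of it (-x) or behind it (+x). Origin: centre of its underside, z up.
Mind the look-alikes: they are no part of the job. Leave any red look-alike of the punch_d alone.

How it is judged:
At the end, for the whole second after the job is handed in: All six punches stand upright (0.15 rad) in the bores, each foot within 12 mm of its bore's centre and 5 mm of its floor, graded end_small, a, b, c, d, end_large; released and at rest; the bowl within 20 mm of its start ((((y of end_small in the frame of stand between -0.172 and -0.148 m and x of end_small in the frame of stand between -0.012 and 0.012 m and z of end_small in the frame of stand below 0.017 m) and (y of punch_a in the frame of stand between -0.108 and -0.084 m and x of punch_a in the frame of stand between -0.012 and 0.012 m and z of punch_a in the frame of stand below 0.017 m) and (y of punch_b in the frame of stand between -0.044 and -0.02 m and x of punch_b in the frame of stand between -0.012 and 0.012 m and z of punch_b in the frame of stand below 0.017 m) and (y of punch_c in the frame of stand between 0.02 and 0.044 m and x of punch_c in the frame of stand between -0.012 and 0.012 m and z of punch_c in the frame of stand below 0.017 m) and (y of punch_d in the frame of stand between 0.084 and 0.108 m and x of punch_d in the frame of stand between -0.012 and 0.012 m and z of punch_d in the frame of stand below 0.017 m) and (y of end_large in the frame of stand between 0.148 and 0.172 m and x of end_large in the frame of stand between -0.012 and 0.012 m and z of end_large in the frame of stand below 0.017 m)) or ((y of end_small in the frame of stand between 0.148 and 0.172 m and x of end_small in the frame of stand between -0.012 and 0.012 m and z of end_small in the frame of stand below 0.017 m) and (y of punch_a in the frame of stand between 0.084 and 0.108 m and x of punch_a in the frame of stand between -0.012 and 0.012 m and z of punch_a in the frame of stand below 0.017 m) and (y of punch_b in the frame of stand between 0.02 and 0.044 m and x of punch_b in the frame of stand between -0.012 and 0.012 m and z of punch_b in the frame of stand below 0.017 m) and (y of punch_c in the frame of stand between -0.044 and -0.02 m and x of punch_c in the frame of stand between -0.012 and 0.012 m and z of punch_c in the frame of stand below 0.017 m) and (y of punch_d in the frame of stand between -0.108 and -0.084 m and x of punch_d in the frame of stand between -0.012 and 0.012 m and z of punch_d in the frame of stand below 0.017 m) and (y of end_large in the frame of stand between -0.172 and -0.148 m and x of end_large in the frame of stand between -0.012 and 0.012 m and z of end_large in the frame of stand below 0.017 m))) and linear speed of each of end_small, punch_a, punch_b, punch_c, punch_d, end_large below 0.02 m/s and angular speed of each of end_small, punch_a, punch_b, punch_c, punch_d, end_large below 0.2 rad/s and angle between each of end_small, punch_a, punch_b, punch_c, punch_d, end_large's own z axis and vertical below 0.15 rad and distance of bowl from where it was at the start of the episode below 0.02 m); the robot touches nothing.
It fails at once if a loose punch is dropped or thrown (faster than 0.7 m/s out of the fingers) ((linear speed of punch_a above 0.7 m/s and contact force between the fingers and punch_a below 0.05 N) or (linear speed of punch_b above 0.7 m/s and contact force between the fingers and punch_b below 0.05 N) or (linear speed of punch_c above 0.7 m/s and contact force between the fingers and punch_c below 0.05 N) or (linear speed of punch_d above 0.7 m/s and contact force between the fingers and punch_d below 0.05 N)).
It fails at once if a punch is knocked over (tilted more than 40 degrees) (angle between any of end_small, punch_a, punch_b, punch_c, punch_d, end_large's own z axis and vertical above 0.7 rad).
It fails at once if a punch already in an end bore is taken out of it (distance of any of end_small, end_large from where it was at the start of the episode above 0.02 m).
It fails at once if the silver bowl is shoved more than 20 mm (distance of bowl from where it was at the start of the episode above 0.02 m).
It also fails if it takes over 96 s, if anything falls off the work surface, if the arm or the gripper's body presses on something with over 40 N, if the wrist force passes 120 N, or if a joint passes its speed limit or range.

### The arm

A 7-joint arm with a two-finger parallel gripper is mounted at the origin on the work surface. World frame = base frame: x ahead of the robot, y to its left, z up, the work surface at z = 0. Lengths are in m, angles in rad, forces in N, time in s.
With the tool pointing down it reaches from about 0.4 to 0.85 m from the base axis. Payload 6.9 kg.
Tool frame: the origin (TCP) lies midway between the tips of the shut fingers; the grasp point (between the pads) lies 19 mm behind it (grip_point_offset is the distance from the TCP to the grasp point, in m); z points along the fingers, y is the line along which they close (so a half turn about z gives the same grasp; the last joint's range is limited). The gripper opens to 85 mm and grips with 20 to 120 N. Pads are 22 mm wide; open, the fingers measure 114 mm over their backs; the gripper's body (76 mm by 85 mm) begins 54 mm behind the grasp point. The pads swing forward as they close: fully open they stand 13 mm farther back than shut.
Start: joints at [-1.034, 0.507, -0.238, 1.5, 0.126, 1.149, -0.155], TCP at [0.262, 0.568, 0.231] pointing down, gripper open.
Joint ranges: [-3.08, 3.08], [-0.24, 2.05], [-1.43, 1.35], [0, 2.5], [-1.52, 4.66], [0.17, 1.96], [-2.89, 2.89]. Speed limits (rad/s): [2.39, 2.39, 3.14, 3.14, 3.14, 3.14, 3.14].

### API

Orientations are given as a unit quaternion [w, x, y, z].
In Python, from cell import * gives the robot as it stands. The module is installed in compiled form; this text tells all that it offers.
- The arm moves only by the shell command python3 -m inch 'ROWS' [FORCE]. ROWS is JSON, a list of rows, each a list of 7 numbers: the shift along the tool's x, y, z in mm, then the turn, a rotation vector about the tool's x, y, z in rad, then the opening, from -1 (shut) to 1 (fully open). In form: [[dx, dy, dz, rx, ry, rz, fingers], ...]. A call has 1 to 12 rows; each row is the pose to reach, as a shift and turn from the pose commanded when the call began, along the tool's axes at that moment; what a row does not reach only later rows make up. A row lasts 1/12 s, in which the tool goes at most 41.7 mm and 7.16 degrees, less where a joint would pass 70% of its speed; a pose out of reach is approached as far as the arm can. A call with a gripper value outside its range is refused whole. The fingers move at their own pace and stop on an object; FORCE is the grip in N (left out, the last holds). Time passes only in rows, so rows that repeat a pose let the fingers close. It gives the time, the measured TCP pose, the force, the opening and the grip force at its end, in the units of the state.
- read_state(): the state, without advancing time (a new reading comes with each control period).
- get_image(name): name is "scene" or "top" or "wrist"; returns a dict with "img" (480x640x3 uint8, blue, green, red), "z_map" (480x640 float32, m along the optical axis (not along the pixel's ray), 0 where there is no reading), "K" (3x3 intrinsics, pixels), "dist" ([k1, k2, p1, p2, k3] as OpenCV has them; the pictures are not rectified), "rvec" (rotation vector, rad) and "tvec" (3), from world to camera coordinates, as OpenCV has them. Camera axes: x right, y down, z forward; pixel columns grow to the right and rows downward; lengths in m; the calibration is good to about 2 mm. A picture is of the moment at which its call begins.
- finish_job(): hands the job in; it is judged then, once.
Trained networks look in a picture, given as the dict that the camera call returned (one of the last four; its "shot" number tells which), for a name from the list of things; names that differ only in an ending like _2 or _b are one class to them, and where a whole thing is asked for, a point or a joint stands for the part that bears it (a point fixed in the world has none). Each returns a list of dicts, best first, with "p" (0 to 1); they miss things now and then, are a little off and sometimes report something else, mostly with a low value. They report only what shows in the picture. A call takes as long as a camera call. They do not tell look-alikes from the thing itself.
- look_for(picture, name): "bbox" ([centre column, centre row, width, height] in pixels, round what is visible of it).
- masks_of(picture, name): "pixels" (480x640 bool, what is visible of it) and "bbox" ([centre column, centre row, width, height] in pixels, round what is visible of it).
The state is a dict: "t": time; "q": joint angles; "dq": joint speeds; "effort": joint torques, N m; "tcp_pos": TCP position; "ee_rot": TCP orientation; "contact_force": force on the tool from outside, world axes, zero at the start; "moment": the same for the moment, N m; "opening": finger opening in m; "grasp_force": force on a finger pad.
Only numpy, scipy, OpenCV 4.12 (cv2) and the standard library are available. Lean on these libraries where they do the work, as an engineer would, in place of code of your own. Each camera call takes 0.05 s, during which the arm holds its last target. There are 200 camera calls.

## Working session

There is one attempt and no reset: what is moved stays moved. The work goes in short steps, Python scripts to look and compute and a shell command to move; the robot and the scene stay as the last step left them, time stands still between calls to the robot, and variables do not carry over. Pictures are saved under pics/ and viewed, at most 14 in all, crops included, and the job is handed in when it is done.

```bash
mkdir -p pics; cat > h.py <<'E'
from cell import *
import numpy as np, cv2
from scipy.spatial.transform import Rotation as R
def world(p):
    "world points of every pixel (480x640x3), nan where no depth"
    z=p["z_map"]; v,u=np.mgrid[0:480,0:640]
    uv=np.stack([u,v],-1).reshape(-1,1,2).astype(np.float64)
    n=cv2.undistortPoints(uv,p["K"],np.array(p["dist"],float)).reshape(480,640,2)
    c=np.dstack([n*z[...,None],z]); Rm=cv2.Rodrigues(np.array(p["rvec"],float))[0]
    w=(c-np.array(p["tvec"]).ravel())@Rm; w[z<=0]=np.nan
    return w
E
python3 - <<'E'
from h import *
for n in("scene","top"):
    p=get_image(n); cv2.imwrite(f"pics/{n}0.png",p["img"]); 
    np.save(f"{n}_w.npy",world(p)); np.save(f"{n}_i.npy",p["img"])
    Rm=cv2.Rodrigues(np.array(p["rvec"],float))[0]; print(n,-Rm.T@np.array(p["tvec"]).ravel())
s=read_state(); print(s)
E
```

```text
scene [1.45416571 0.17175553 0.72063959]
top [0.36270129 0.00724796 0.90573564]
{'t': 0.1, 'q': array([-1.03350766,  0.50826102, -0.23753221,  1.50101872,  0.12565377,
        1.1488836 , -0.15480416]), 'dq': array([-0.00131765, -0.00265459, -0.00084796, -0.00269797, -0.00089949,
        0.00081748, -0.00053637]), 'effort': array([-4.04369552e-03, -6.21839976e+01, -2.19481163e+00, -2.50210476e+01,
        1.24699320e-02,  7.73406675e-03, -1.60448576e-05]), 'tcp_pos': array([0.26142748, 0.56721343, 0.23051698]), 'ee_rot': array([-1.78797833e-04,  2.14227076e-01,  9.76783563e-01, -7.74159685e-04]), 'contact_force': array([-0.30600439, -0.32014679, -0.48580737]), 'moment': array([ 0.00487386,  0.0120246 , -0.03745674]), 'grasp_force': 0.0, 'opening': 0.08534599208404964}
```

View pics/top0.png

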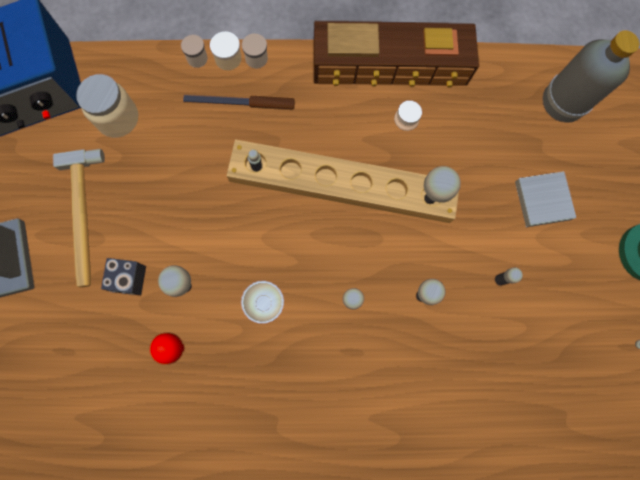

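View pics/scene0.png

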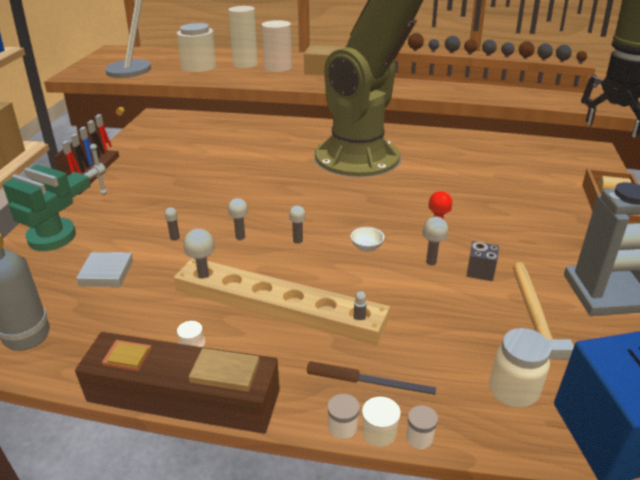

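Loose punches in the top view: (174,281) the largest = d, (431,292) = c, (353,299) = b, (512,276) = a. The red ball at (166,348) is the look-alike to leave alone. The stand has end_small at (255,160) and end_large at (441,185). I'll now fit the heads and the stand.

```bash
cat > meas.py <<'E'
from h import *
from scipy.optimize import least_squares
def fit(P,r):
    f=lambda c:np.linalg.norm(P-c,axis=1)-r
    s=least_squares(f,P.mean(0)-[0,0,r/2],loss='soft_l1',f_scale=.001)
    return s.x,np.sqrt(np.mean(s.fun**2))*1e3
spec=dict(a=(.013,.078),b=(.017,.088),c=(.021,.098),d=(.025,.108),S=(.009,.068),L=(.029,.118))
def heads(w,seeds,zoff):
    for k,(u,v) in seeds.items():
        r,h=spec[k]; h=h+zoff.get(k,0)
        sub=w[v-25:v+25,u-25:u+25].reshape(-1,3); m=(sub[:,2]>h-r+.002)&(sub[:,2]<h+.02)
        P=sub[m]; c0=np.median(P,0); P=P[np.linalg.norm(P[:,:2]-c0[:2],axis=1)<r+.006]
        x=least_squares(lambda q:np.linalg.norm(P-q[:3],axis=1)-q[3],[*c0[:2],h-r,r],loss='soft_l1',f_scale=.001).x
        c,e=fit(P,r); print(k,len(P),"c",np.round(c*1e3,1),"exp z",round((h-r)*1e3),"rms",round(e,2),"freeR",np.round(x*1e3,1))
if __name__=="__main__":
    w=np.load("top_w.npy")
    heads(w,dict(d=(174,281),b=(353,299),c=(431,292),a=(512,276),S=(255,157),L=(441,184)),dict(S=.012,L=.012))
    # stand: points at z ~ .034
    box=np.zeros((480,640),bool); box[135:225,222:465]=1
    m=box&(abs(w[...,2]-.034)<.006); P=w[m]; print(len(P),np.median(P[:,2]))
    rect=cv2.minAreaRect((P[:,:2]*1e3).astype(np.float32)); print(rect)
    th=np.array(cv2.boxPoints(rect)); print(th)
    # bores: floor pixels inside
    for nm,q in dict(red=(166,348),bowl=(263,302),block=(124,277)).items():
        s=w[q[1]-22:q[1]+22,q[0]-22:q[0]+22].reshape(-1,3); s=s[s[:,2]>.015]; print(nm,np.round(s.min(0)*1e3),np.round(s.max(0)*1e3))
E
python3 meas.py
```

```text
d 730 c [460.6 215.7  82.5] exp z 83 rms 1.02 freeR [460.5 215.6  83.4  24.4]
b 320 c [432.7 -72.7  70.7] exp z 71 rms 1.04 freeR [432.6 -72.7  71.9  16.2]
c 522 c [ 442.5 -200.7   77. ] exp z 77 rms 1.13 freeR [ 442.5 -200.6   77.3   20.8]
a 175 c [ 470.1 -344.3   65. ] exp z 65 rms 1.14 freeR [ 470.1 -344.2   65.7   12.5]
S 80 c [678.8  93.2  70.8] exp z 71 rms 1.25 freeR [678.7  93.1  72.1   8.1]
L 922 c [ 618.1 -220.7  100.8] exp z 101 rms 1.09 freeR [ 618.1 -220.6  101.    28.8]
6473 0.033536619997120515
((648.0633544921875, -64.07559204101562), (411.373291015625, 72.59025573730469), 78.85780334472656)
[[ 572.7046  -258.87134]
 [ 643.9265  -272.89902]
 [ 723.4221   130.72015]
 [ 652.2002   144.74783]]
red [329. 198.  69.] [379. 248. 112.]
bowl [396.  42.  15.] [466. 112.  35.]
block [445. 287.  15.] [502. 345.  59.]
```

```bash
cat > go.py <<'E'
import sys
from h import *
B=dict(a=(.6665,.0302),b=(.6543,-.0326),c=(.6421,-.0954),d=(.6299,-.1582))
u=np.array([.1908,.9816,0]); n=np.array([.9816,-.1908,0]); G=np.stack([u,n,[0,0,-1.]],1)
def to(x,y,z):
    s=read_state(); q=s["ee_rot"]; Rt=R.from_quat([q[1],q[2],q[3],q[0]]); 
    d=Rt.inv().apply(np.array([x,y,z])-s["tcp_pos"])*1e3
    print("shift",np.round(d,1),"turn",np.round((Rt.inv()*R.from_matrix(G)).as_rotvec(),3),"tcp",np.round(s["tcp_pos"]*1e3,1),"t",s["t"],"open",round(s["opening"]*1e3,1))
if __name__=="__main__": to(*map(float,sys.argv[1:4]))
E
python3 -c "
import numpy as np
w=np.load('top_w.npy'); s=w[215:300,0:35].reshape(-1,3); print(np.nanmin(s,0),np.nanmax(s,0)); s=s[s[:,2]>.1]; print(s.min(0) if len(s) else 0)"
python3 go.py .4606 .2157 .2
```

```text
[ 0.43639562  0.48479987 -0.00703173] [0.59184122 0.56784606 0.09118465]
0
shift [-328.  -235.8   30.9] turn [-1.000e-03  1.000e-03  1.331e+00] tcp [261.4 567.2 230.5] t 0.1 open 85.3
```

Candidates for punch_d are the steel head at (174,281) and the red ball at (166,348). The steel one fits, since its radius measures 24.4 mm and it isn't red. I'll confirm it in a crop.

```bash
python3 -c "
import numpy as np,cv2
i=np.load('top_i.npy'); cv2.imwrite('pics/crop_d.png',cv2.resize(i[240:375,90:220],None,fx=4,fy=4,interpolation=cv2.INTER_CUBIC))"
```

```text
(no output)
```

View pics/crop_d.png

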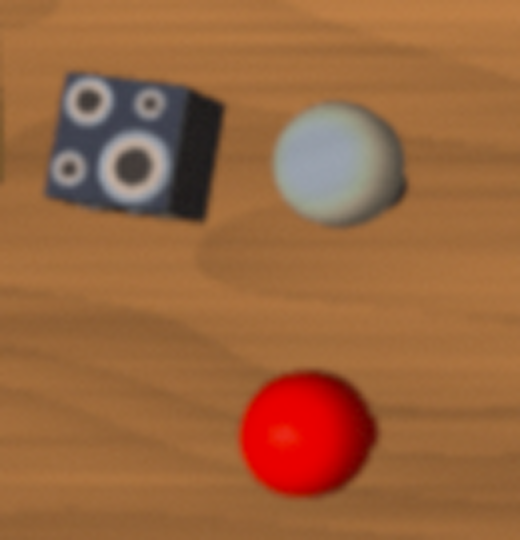

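```bash
python3 -m inch '[[-328,-236,30,0,0,1.331,1],[-328,-236,30,0,0,1.331,1],[-328,-236,30,0,0,1.331,1],[-328,-236,30,0,0,1.331,1],[-328,-236,30,0,0,1.331,1],[-328,-236,30,0,0,1.331,1],[-328,-236,30,0,0,1.331,1],[-328,-236,30,0,0,1.331,1],[-328,-236,30,0,0,1.331,1],[-328,-236,30,0,0,1.331,1],[-328,-236,30,0,0,1.331,1],[-328,-236,30,0,0,1.331,1]]' 60; python3 go.py .4606 .2157 .2
```

```text
t: 1.1
tcp_pos: [0.4614, 0.2138, 0.201]
ee_rot: [0.0, 0.774, 0.633, -0.001]
contact_force: [0.1, 0.3, -0.2]
opening: 0.0857
grasp_force: 0.0
shift [ 1.7 -1.1  1. ] turn [-0.     0.001 -0.008] tcp [461.4 213.8 201. ] t 1.1 open 85.7
```

The crop shows the steel head at crop pixel (338,163), next to the block, and the red look-alike separately at (306,433). I'm descending on the steel one.

```bash
python3 -m inch '[[2,-1,0,0,0,-0.008,1],[2,-1,30,0,0,-0.008,1],[2,-1,60,0,0,-0.008,1],[2,-1,90,0,0,-0.008,1],[2,-1,115,0,0,-0.008,1],[2,-1,135,0,0,-0.008,1],[2,-1,147,0,0,-0.008,1],[2,-1,147,0,0,-0.008,1],[2,-1,147,0,0,-0.008,1]]'; python3 go.py .4606 .2157 .054
```

```text
t: 1.85
tcp_pos: [0.4592, 0.2194, 0.0539]
ee_rot: [-0.001, 0.768, 0.641, -0.001]
contact_force: [0.8, -0.6, 1.4]
opening: 0.0851
grasp_force: 0.0
shift [-3.4  2.1 -0.1] turn [-0.002  0.     0.012] tcp [459.2 219.4  53.9] t 1.85 open 85.1
```

```bash
python3 -m inch '[[0,0,0,0,0,0,0.3],[0,0,0,0,0,0,0.0],[0,0,0,0,0,0,-0.2],[0,0,0,0,0,0,-0.4],[0,0,0,0,0,0,-1],[0,0,0,0,0,0,-1],[0,0,0,0,0,0,-1],[0,0,0,0,0,0,-1],[0,0,0,0,0,0,-1],[0,0,0,0,0,0,-1]]' 60; python3 go.py .4606 .2157 .054
python3 - <<'E'
from h import *
p=get_image("wrist"); cv2.imwrite("pics/w1.png",p["img"])
E
```

```text
t: 2.68
tcp_pos: [0.4608, 0.2188, 0.0557]
ee_rot: [0.0, 0.769, 0.639, 0.001]
contact_force: [-0.9, 0.2, 6.4]
opening: 0.0491
grasp_force: 60.6
shift [-3.1  0.3  1.7] turn [ 0.002 -0.002  0.008] tcp [460.8 218.8  55.7] t 2.6833 open 49.1
```

View pics/w1.png

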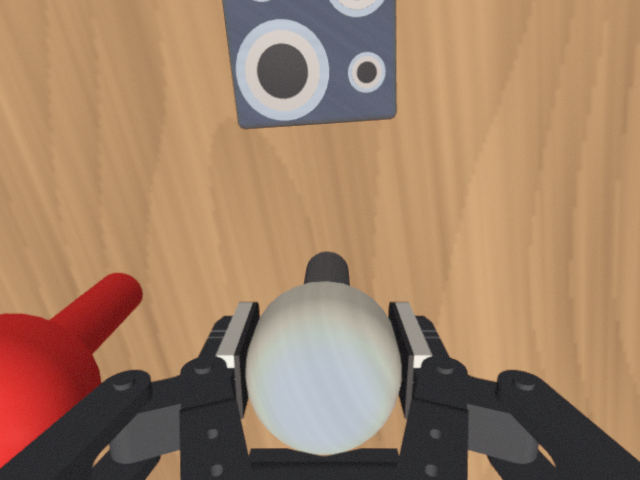

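Punch_d is gripped at 49 mm opening and upright: in the wrist view its shank foot is at (327,265) and the head is at (323,368). Lifting it.

```bash
python3 -m inch '[[0,0,-6,0,0,0,-1],[0,0,-20,0,0,0,-1],[0,0,-40,0,0,0,-1],[0,0,-60,0,0,0,-1],[0,0,-70,0,0,0,-1],[0,0,-70,0,0,0,-1],[0,0,-70,0,0,0,-1],[0,0,-70,0,0,0,-1]]'; python3 go.py .6305 -.1553 .125
```

```text
t: 3.4
tcp_pos: [0.4592, 0.2178, 0.1235]
ee_rot: [-0.0, 0.769, 0.639, -0.001]
contact_force: [0.5, -0.4, -7.8]
opening: 0.048
grasp_force: 63.7
shift [-335.5  236.6   -1.5] turn [-0.001  0.001  0.008] tcp [459.2 217.8 123.5] t 3.4 open 48.0
```

```bash
python3 -m inch '[[-16,12,0,0,0,0.008,-1],[-48,34,0,0,0,0.008,-1],[-80,56,-1,0,0,0.008,-1],[-112,79,-1,0,0,0.008,-1],[-144,102,-1,0,0,0.008,-1],[-176,124,-1,0,0,0.008,-1],[-208,147,-1,0,0,0.008,-1],[-240,169,-1,0,0,0.008,-1],[-272,192,-1,0,0,0.008,-1],[-304,214,-1,0,0,0.008,-1],[-326,230,-1,0,0,0.008,-1],[-335,237,-1,0,0,0.008,-1]]'; python3 -m inch '[[0,0,0,0,0,0,-1],[0,0,0,0,0,0,-1],[0,0,0,0,0,0,-1],[0,0,0,0,0,0,-1]]'; python3 go.py .6305 -.1553 .068
python3 - <<'E'
from h import *
from meas import spec,fit
p=get_image("top"); w=world(p); cv2.imwrite("pics/t1.png",p["img"])
m=(np.linalg.norm(w[...,:2]-[.63,-.158],axis=-1)<.035)&(w[...,2]>.135); print(m.sum(),np.nanmax(w[m],0) if m.any() else 0)
p=get_image("wrist"); cv2.imwrite("pics/w2.png",p["img"])
E
```

```text
t: 4.4
tcp_pos: [0.6315, -0.1609, 0.1233]
ee_rot: [0.001, 0.773, 0.634, -0.002]
contact_force: [0.4, -0.4, -5.3]
opening: 0.0484
grasp_force: 63.7
t: 4.73
tcp_pos: [0.6313, -0.1524, 0.1246]
ee_rot: [-0.001, 0.771, 0.637, -0.0]
contact_force: [-0.4, 0.1, -6.9]
opening: 0.0486
grasp_force: 63.7
shift [-3.1 -0.1 56.6] turn [-0.002 -0.001  0.002] tcp [ 631.3 -152.4  124.6] t 4.7333 open 48.6
1897 [ 0.65772443 -0.12383599  0.56414121]
```

View pics/w2.png

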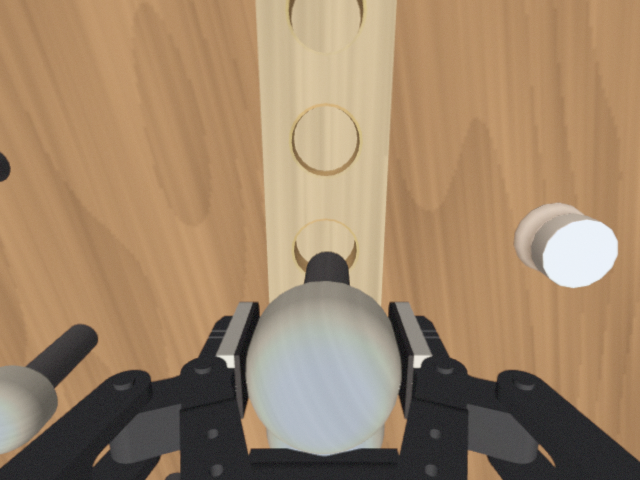

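Wrist view: the punch hangs upright, the stand runs vertically through it, and the row axis is centred at column 326. Lowering.

```bash
python3 -m inch '[[-3,0,0,0,0,0,-1],[-3,0,12,0,0,0,-1],[-3,0,26,0,0,0,-1],[-3,0,38,0,0,0,-1],[-3,0,46,0,0,0,-1],[-3,0,52,0,0,0,-1],[-3,0,54,0,0,0,-1],[-3,0,54,0,0,0,-1],[-3,0,54,0,0,0,-1],[-3,0,54,0,0,0,-1]]'; python3 go.py .6305 -.1553 .067
```

```text
t: 5.67
tcp_pos: [0.6317, -0.1577, 0.072]
ee_rot: [0.001, 0.772, 0.636, 0.0]
contact_force: [-0.2, 0.6, -5.7]
opening: 0.0486
grasp_force: 63.9
shift [ 2.1 -1.7  5. ] turn [ 0.001  0.    -0.   ] tcp [ 631.7 -157.7   72. ] t 5.6667 open 48.6
```

```bash
python3 -m inch '[[0,0,1,0,0,0,-1],[0,0,2,0,0,0,-1],[0,0,3,0,0,0,-1],[0,0,3,0,0,0,-1],[0,0,3,0,0,0,-1]]'; python3 -m inch '[[0,0,1,0,0,0,-1],[0,0,1,0,0,0,-1],[0,0,1,0,0,0,-1]]';python3 -m inch '[[0,0,1,0,0,0,-1],[0,0,1,0,0,0,-1],[0,0,1,0,0,0,-1]]'
```

```text
t: 6.08
tcp_pos: [0.6312, -0.1575, 0.0682]
ee_rot: [-0.0, 0.772, 0.636, -0.0]
contact_force: [-0.4, 0.4, -6.8]
opening: 0.0484
grasp_force: 63.9
t: 6.33
tcp_pos: [0.6314, -0.1576, 0.0678]
ee_rot: [0.0, 0.772, 0.636, 0.0]
contact_force: [-2.1, 0.2, 0.3]
opening: 0.0487
grasp_force: 64.2
t: 6.58
tcp_pos: [0.6314, -0.1577, 0.0678]
ee_rot: [0.0, 0.772, 0.636, 0.0]
contact_force: [-3.2, 0.0, 7.5]
opening: 0.0483
grasp_force: 65.1
```

The foot is on the floor at the expected height. Releasing.

```bash
python3 -m inch '[[0,0,-1,0,0,0,-1],[0,0,-1,0,0,0,-0.2],[0,0,-1,0,0,0,-0.1],[0,0,-1,0,0,0,0.1],[0,0,-1,0,0,0,0.4],[0,0,-1,0,0,0,1],[0,0,-1,0,0,0,1],[0,0,-1,0,0,0,1],[0,0,-1,0,0,0,1]]' 40;  python3 -m inch '[[0,0,-20,0,0,0,1],[0,0,-50,0,0,0,1],[0,0,-85,0,0,0,1],[0,0,-120,0,0,0,1],[0,0,-130,0,0,0,1],[0,0,-130,0,0,0,1],[0,0,-130,0,0,0,1]]'; python3 go.py .4425 -.2007 .2
python3 - <<'E'
from h import *
from meas import spec,fit
p=get_image("wrist"); w=world(p); cv2.imwrite("pics/w3.png",p["img"])
P=w[(np.linalg.norm(w[...,:2]-[.63,-.158],axis=-1)<.03)&(w[...,2]>.096)&(w[...,2]<.13)]; print(len(P),fit(P,.025))
E
```

```text
t: 7.33
tcp_pos: [0.6314, -0.1575, 0.0672]
ee_rot: [0.0, 0.772, 0.636, 0.0]
contact_force: [-1.3, -0.4, 0.7]
opening: 0.0855
grasp_force: 0.0
t: 7.92
tcp_pos: [0.6314, -0.1575, 0.1976]
ee_rot: [0.0, 0.772, 0.636, 0.0]
contact_force: [-0.4, 0.8, -0.5]
opening: 0.0857
grasp_force: 0.0
shift [ -78.4 -177.2   -2.6] turn [ 0.001 -0.     0.   ] tcp [ 631.4 -157.5  197.6] t 7.9167 open 85.7
4905 (array([ 0.6332499 , -0.15904326,  0.09504994]), np.float64(0.4760352925520652))
```

View pics/w3.png

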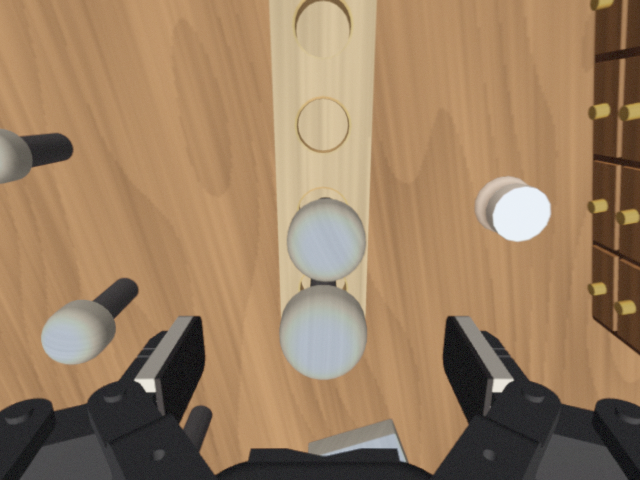

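Punch_d stands in its bore: its head is at (326,240) in front of end_large at (322,332), and the fit gives z = 95 mm as expected, 3 mm off centre. Next is punch_c.

```bash
python3 -m inch '[[-15,-35,0,0,0,0,1],[-30,-70,0,0,0,0,1],[-45,-105,0,0,0,0,1],[-60,-140,0,0,0,0,1],[-72,-165,0,0,0,0,1],[-78,-177,0,0,0,0,1],[-78,-177,0,0,0,0,1],[-78,-177,0,0,0,0,1],[-78,-177,0,0,0,0,1],[-78,-177,0,0,0,0,1],[-78,-177,0,0,0,0,1]]'; python3 go.py .4425 -.2007 .049
python3 - <<'E'
from h import *
from meas import fit
p=get_image("wrist"); w=world(p)
P=w[(np.linalg.norm(w[...,:2]-[.4425,-.2007],axis=-1)<.03)&(w[...,2]>.078)&(w[...,2]<.105)]; print(len(P),fit(P,.021))
E
```

```text
t: 8.88
tcp_pos: [0.4438, -0.1997, 0.1968]
ee_rot: [-0.0, 0.771, 0.637, -0.0]
contact_force: [-0.0, 0.6, -0.5]
opening: 0.0852
grasp_force: 0.0
shift [ -1.3  -1.  147.8] turn [-0.    -0.     0.002] tcp [ 443.8 -199.7  196.8] t 8.8833 open 85.2
3054 (array([ 0.44449981, -0.19884875,  0.07709694]), np.float64(0.49089773831130046))
```

```bash
python3 -m inch '[[0,0,30,0,0,0,1],[0,0,65,0,0,0,1],[0,0,100,0,0,0,1],[0,0,130,0,0,0,1],[0,0,144,0,0,0,1],[0,0,148,0,0,0,1],[0,0,148,0,0,0,1],[0,0,148,0,0,0,1],[0,0,148,0,0,0,1]]'; python3 -m inch '[[0,0,0,0,0,0,0.3],[0,0,0,0,0,0,0.0],[0,0,0,0,0,0,-0.2],[0,0,0,0,0,0,-0.4],[0,0,0,0,0,0,-1],[0,0,0,0,0,0,-1],[0,0,0,0,0,0,-1],[0,0,0,0,0,0,-1],[0,0,0,0,0,0,-1],[0,0,0,0,0,0,-1]]' 60; python3 go.py .4425 -.2007 .049
```

```text
t: 9.68
tcp_pos: [0.4436, -0.2006, 0.0504]
ee_rot: [0.001, 0.772, 0.636, 0.001]
contact_force: [0.1, 0.4, 0.6]
opening: 0.0855
grasp_force: 0.0
t: 10.52
tcp_pos: [0.4431, -0.2006, 0.0501]
ee_rot: [0.001, 0.772, 0.636, 0.0]
contact_force: [-0.8, 0.6, 7.1]
opening: 0.0404
grasp_force: 59.4
shift [-0.2 -0.6  1.1] turn [ 0.002  0.    -0.   ] tcp [ 443.1 -200.6   50.1] t 10.5167 open 40.4
```

```bash
python3 -m inch '[[0,0,-6,0,0,0,-1],[0,0,-20,0,0,0,-1],[0,0,-40,0,0,0,-1],[0,0,-60,0,0,0,-1],[0,0,-70,0,0,0,-1],[0,0,-70,0,0,0,-1],[0,0,-70,0,0,0,-1],[0,0,-70,0,0,0,-1]]'; python3 go.py .6421 -.0954 .12
```

```text
t: 11.18
tcp_pos: [0.4418, -0.1999, 0.1185]
ee_rot: [-0.001, 0.772, 0.636, -0.0]
contact_force: [-0.4, 1.1, -5.2]
opening: 0.0406
grasp_force: 61.7
shift [140.8 176.7  -1.8] turn [-0.002 -0.     0.   ] tcp [ 441.8 -199.9  118.5] t 11.1833 open 40.6
```

```bash
python3 -m inch '[[5,12,0,0,0,0,-1],[14,40,-1,0,0,0,-1],[30,70,-1,0,0,0,-1],[55,92,-1,0,0,0,-1],[85,105,-1,0,0,0,-1],[115,118,-1,0,0,0,-1],[135,135,-1,0,0,0,-1],[141,155,-1,0,0,0,-1],[141,170,-1,0,0,0,-1],[141,177,-1,0,0,0,-1],[141,177,-1,0,0,0,-1],[141,177,-1,0,0,0,-1]]'; python3 -m inch '[[0,0,0,0,0,0,-1],[0,0,0,0,0,0,-1],[0,0,0,0,0,0,-1],[0,0,0,0,0,0,-1]]'; python3 go.py .6421 -.0954 .062
python3 - <<'E'
from h import *
from meas import fit
p=get_image("top"); w=world(p)
P=w[(np.linalg.norm(w[...,:2]-[.63,-.158],axis=-1)<.03)&(w[...,2]>.096)&(w[...,2]<.13)]; print(len(P),fit(P,.025))
E
```

```text
t: 12.18
tcp_pos: [0.6418, -0.0963, 0.1189]
ee_rot: [-0.001, 0.772, 0.636, -0.001]
contact_force: [0.0, 0.7, -5.6]
opening: 0.0404
grasp_force: 62.0
t: 12.52
tcp_pos: [0.6428, -0.0958, 0.1206]
ee_rot: [-0.0, 0.772, 0.636, 0.0]
contact_force: [0.7, -0.0, -5.4]
opening: 0.0405
grasp_force: 62.0
shift [ 0.2 -0.8 58.6] turn [ 0. -0. -0.] tcp [642.8 -95.8 120.6] t 12.5167 open 40.5meas.py:5: RuntimeWarning: Mean of empty slice.
  s=least_squares(f,P.mean(0)-[0,0,r/2],loss='soft_l1',f_scale=.001)
  ret = um.true_divide(
Traceback (most recent call last):
  File "meas.py", line 5, in fit
    s=least_squares(f,P.mean(0)-[0,0,r/2],loss='soft_l1',f_scale=.001)
ValueError: Initial guess is outside of provided bounds
```

```bash
python3 -m inch '[[0,0,12,0,0,0,-1],[0,0,26,0,0,0,-1],[0,0,38,0,0,0,-1],[0,0,46,0,0,0,-1],[0,0,52,0,0,0,-1],[0,0,54,0,0,0,-1],[0,0,54,0,0,0,-1],[0,0,54,0,0,0,-1],[0,0,54,0,0,0,-1]]'; python3 -m inch '[[0,0,1,0,0,0,-1],[0,0,2,0,0,0,-1],[0,0,3,0,0,0,-1],[0,0,3,0,0,0,-1],[0,0,3,0,0,0,-1]]';python3 -m inch '[[0,0,1,0,0,0,-1],[0,0,1,0,0,0,-1],[0,0,1,0,0,0,-1]]'
```

```text
t: 13.32
tcp_pos: [0.6437, -0.0958, 0.067]
ee_rot: [0.0, 0.772, 0.636, 0.0]
contact_force: [0.3, 0.1, -4.4]
opening: 0.0406
grasp_force: 62.0
t: 13.73
tcp_pos: [0.6432, -0.0957, 0.0632]
ee_rot: [-0.0, 0.772, 0.636, -0.0]
contact_force: [-0.5, -0.0, -5.0]
opening: 0.0407
grasp_force: 62.0
t: 13.98
tcp_pos: [0.6434, -0.0957, 0.0624]
ee_rot: [0.0, 0.772, 0.636, 0.0]
contact_force: [-0.0, 0.1, -3.6]
opening: 0.0406
grasp_force: 62.2
```

```bash
python3 -m inch '[[0,0,1,0,0,0,-1],[0,0,1,0,0,0,-1],[0,0,1,0,0,0,-1]]'; python3 -m inch '[[0,0,0,0,0,0,-0.2],[0,0,0,0,0,0,-0.1],[0,0,0,0,0,0,0.1],[0,0,0,0,0,0,0.4],[0,0,0,0,0,0,1],[0,0,0,0,0,0,1],[0,0,0,0,0,0,1],[0,0,0,0,0,0,1]]' 40;  python3 -m inch '[[0,0,-20,0,0,0,1],[0,0,-50,0,0,0,1],[0,0,-85,0,0,0,1],[0,0,-120,0,0,0,1],[0,0,-135,0,0,0,1],[0,0,-135,0,0,0,1],[0,0,-135,0,0,0,1]]'; python3 go.py .4327 -.0727 .2
python3 - <<'E'
from h import *
from meas import fit
p=get_image("wrist"); w=world(p); cv2.imwrite("pics/w4.png",p["img"])
P=w[(np.linalg.norm(w[...,:2]-[.643,-.095],axis=-1)<.03)&(w[...,2]>.090)&(w[...,2]<.13)]; print(len(P),fit(P,.021))
E
```

```text
t: 14.23
tcp_pos: [0.6435, -0.0957, 0.0622]
ee_rot: [0.0, 0.772, 0.636, 0.0]
contact_force: [-2.3, 0.2, 6.4]
opening: 0.0403
grasp_force: 62.6
t: 14.9
tcp_pos: [0.6433, -0.0957, 0.0612]
ee_rot: [0.0, 0.772, 0.636, -0.0]
contact_force: [0.3, 0.1, -0.7]
opening: 0.0854
grasp_force: 0.0
t: 15.48
tcp_pos: [0.6436, -0.0958, 0.1972]
ee_rot: [0.001, 0.772, 0.636, 0.001]
contact_force: [-1.3, 0.6, -1.6]
opening: 0.0853
grasp_force: 0.0
shift [ -17.6 -211.4   -3.3] turn [ 0.002 -0.    -0.   ] tcp [643.6 -95.8 197.2] t 15.4833 open 85.3
3328 (array([ 0.64501789, -0.09411562,  0.08908991]), np.float64(0.4859521319212686))
```

View pics/w4.png

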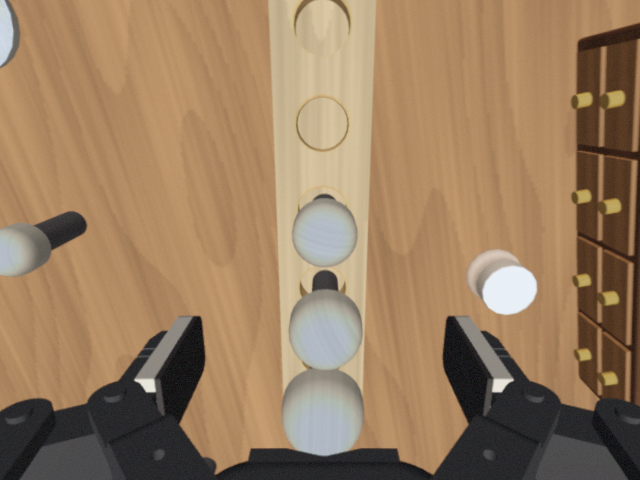

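Punch_c is seated with its head at (325,233), and the fit gives z = 89 mm as expected. Behind it are d at (326,330) and end_large at (322,410). Next is punch_b.

```bash
python3 -m inch '[[-3,-35,0,0,0,0,1],[-6,-70,0,0,0,0,1],[-9,-105,0,0,0,0,1],[-12,-140,0,0,0,0,1],[-15,-175,0,0,0,0,1],[-18,-200,0,0,0,0,1],[-18,-211,0,0,0,0,1],[-18,-211,0,0,0,0,1],[-18,-211,0,0,0,0,1],[-18,-211,0,0,0,0,1],[-18,-211,0,0,0,0,1]]'; python3 go.py .4327 -.0727 .044
python3 - <<'E'
from h import *
from meas import fit
p=get_image("wrist"); w=world(p)
P=w[(np.linalg.norm(w[...,:2]-[.4327,-.0727],axis=-1)<.025)&(w[...,2]>.072)&(w[...,2]<.095)]; print(len(P),fit(P,.017))
E
```

```text
t: 16.45
tcp_pos: [0.434, -0.0731, 0.1959]
ee_rot: [0.0, 0.772, 0.636, -0.0]
contact_force: [-0.4, 0.1, 0.1]
opening: 0.0853
grasp_force: 0.0
shift [  0.2  -1.4 151.9] turn [0. 0. 0.] tcp [434.  -73.1 195.9] t 16.45 open 85.3
1941 (array([ 0.43454772, -0.07119079,  0.07109161]), np.float64(0.4896446087968612))
```

```bash
python3 -m inch '[[0,0,30,0,0,0,1],[0,0,65,0,0,0,1],[0,0,100,0,0,0,1],[0,0,130,0,0,0,1],[0,0,146,0,0,0,1],[0,0,152,0,0,0,1],[0,0,152,0,0,0,1],[0,0,152,0,0,0,1],[0,0,152,0,0,0,1]]'; python3 -m inch '[[0,0,0,0,0,0,0.3],[0,0,0,0,0,0,0.0],[0,0,0,0,0,0,-0.2],[0,0,0,0,0,0,-0.4],[0,0,0,0,0,0,-1],[0,0,0,0,0,0,-1],[0,0,0,0,0,0,-1],[0,0,0,0,0,0,-1],[0,0,0,0,0,0,-1],[0,0,0,0,0,0,-1]]' 60; python3 go.py .4327 -.0727 .044;  python3 -m inch '[[0,0,-6,0,0,0,-1],[0,0,-20,0,0,0,-1],[0,0,-40,0,0,0,-1],[0,0,-60,0,0,0,-1],[0,0,-70,0,0,0,-1],[0,0,-70,0,0,0,-1],[0,0,-70,0,0,0,-1],[0,0,-70,0,0,0,-1]]'; python3 go.py .6543 -.0326 .114
```

```text
t: 17.25
tcp_pos: [0.4337, -0.0733, 0.0452]
ee_rot: [0.001, 0.772, 0.636, 0.001]
contact_force: [0.1, -0.0, 0.8]
opening: 0.0849
grasp_force: 0.0
t: 18.08
tcp_pos: [0.4332, -0.0731, 0.0449]
ee_rot: [0.0, 0.772, 0.636, 0.0]
contact_force: [-0.4, 0.8, 7.7]
opening: 0.0326
grasp_force: 58.7
shift [ 0.3 -0.5  0.9] turn [ 0.001 -0.    -0.   ] tcp [433.2 -73.1  44.9] t 18.0833 open 32.6
t: 18.75
tcp_pos: [0.432, -0.0729, 0.1137]
ee_rot: [-0.0, 0.772, 0.636, -0.0]
contact_force: [-0.9, 1.4, -3.6]
opening: 0.0322
grasp_force: 60.1
shift [ 81.9 210.5  -0.6] turn [-0.001  0.     0.   ] tcp [432.  -72.9 113.7] t 18.75 open 32.2
```

```bash
python3 -m inch '[[8,12,0,0,0,0,-1],[24,36,0,0,0,0,-1],[40,65,0,0,0,0,-1],[55,95,0,0,0,0,-1],[70,125,0,0,0,0,-1],[80,155,0,0,0,0,-1],[82,182,0,0,0,0,-1],[82,202,0,0,0,0,-1],[82,211,0,0,0,0,-1],[82,211,0,0,0,0,-1],[82,211,0,0,0,0,-1],[82,211,0,0,0,0,-1]]'; python3 -m inch '[[82,211,0,0,0,0,-1]]' >/dev/null --help 2>&1 | head -0; python3 go.py .6543 -.0326 .057
```

```text
t: 19.75
tcp_pos: [0.6539, -0.0327, 0.113]
ee_rot: [-0.001, 0.772, 0.636, -0.001]
contact_force: [-0.0, -0.4, -3.0]
opening: 0.0321
grasp_force: 60.3
shift [ 0.2  0.6 56. ] turn [-0.003  0.    -0.   ] tcp [653.9 -32.7 113. ] t 19.75 open 32.1
```

That stray second command was a mistake. The clock didn't advance, so it moved nothing. Continuing with the descent.

```bash
python3 -m inch '[[0,0,0,0,0,0,-1],[0,0,12,0,0,0,-1],[0,0,26,0,0,0,-1],[0,0,38,0,0,0,-1],[0,0,46,0,0,0,-1],[0,0,51,0,0,0,-1],[0,0,53,0,0,0,-1],[0,0,53,0,0,0,-1],[0,0,53,0,0,0,-1],[0,0,53,0,0,0,-1]]'; python3 -m inch '[[0,0,1,0,0,0,-1],[0,0,2,0,0,0,-1],[0,0,2,0,0,0,-1],[0,0,2,0,0,0,-1]]';python3 -m inch '[[0,0,1,0,0,0,-1],[0,0,1,0,0,0,-1],[0,0,1,0,0,0,-1]]';python3 -m inch '[[0,0,1,0,0,0,-1],[0,0,1,0,0,0,-1],[0,0,1,0,0,0,-1]]'
```

```text
t: 20.58
tcp_pos: [0.6559, -0.0329, 0.0619]
ee_rot: [0.0, 0.772, 0.636, 0.0]
contact_force: [0.7, -0.2, -3.6]
opening: 0.0324
grasp_force: 60.3
t: 20.92
tcp_pos: [0.6555, -0.0328, 0.0593]
ee_rot: [0.0, 0.772, 0.636, -0.0]
contact_force: [0.1, -0.2, -3.5]
opening: 0.0324
grasp_force: 60.3
t: 21.17
tcp_pos: [0.6554, -0.0328, 0.0582]
ee_rot: [-0.0, 0.772, 0.636, -0.0]
contact_force: [-0.5, 0.2, -3.5]
opening: 0.0327
grasp_force: 60.3
t: 21.42
tcp_pos: [0.6554, -0.0328, 0.0572]
ee_rot: [-0.0, 0.772, 0.636, -0.0]
contact_force: [-0.6, 0.0, -3.0]
opening: 0.0323
grasp_force: 60.5
```

```bash
python3 -m inch '[[0,0,1,0,0,0,-1],[0,0,1,0,0,0,-1],[0,0,1,0,0,0,-1]]'; python3 -m inch '[[0,0,0,0,0,0,-0.3],[0,0,0,0,0,0,-0.2],[0,0,0,0,0,0,0.1],[0,0,0,0,0,0,0.4],[0,0,0,0,0,0,1],[0,0,0,0,0,0,1],[0,0,0,0,0,0,1],[0,0,0,0,0,0,1]]' 40;  python3 -m inch '[[0,0,-20,0,0,0,1],[0,0,-50,0,0,0,1],[0,0,-85,0,0,0,1],[0,0,-120,0,0,0,1],[0,0,-140,0,0,0,1],[0,0,-140,0,0,0,1],[0,0,-140,0,0,0,1]]'; python3 go.py .4701 -.3443 .2
python3 - <<'E'
from h import *
from meas import fit
p=get_image("wrist"); w=world(p)
P=w[(np.linalg.norm(w[...,:2]-[.655,-.032],axis=-1)<.025)&(w[...,2]>.084)&(w[...,2]<.13)]; print(len(P),fit(P,.017))
E
```

```text
t: 21.67
tcp_pos: [0.6556, -0.0328, 0.0571]
ee_rot: [0.0, 0.772, 0.636, 0.0]
contact_force: [-2.7, -0.5, 5.1]
opening: 0.032
grasp_force: 60.9
t: 22.33
tcp_pos: [0.6555, -0.0328, 0.0562]
ee_rot: [-0.0, 0.772, 0.636, -0.0]
contact_force: [0.2, 0.5, 0.1]
opening: 0.0854
grasp_force: 0.0
t: 22.92
tcp_pos: [0.6561, -0.0329, 0.1977]
ee_rot: [0.001, 0.772, 0.636, 0.001]
contact_force: [0.3, -0.5, -0.1]
opening: 0.0856
grasp_force: 0.0
shift [-341.2 -123.1   -2.8] turn [ 0.003 -0.001 -0.   ] tcp [656.1 -32.9 197.7] t 22.9167 open 85.6
2075 (array([ 0.65711419, -0.03097335,  0.08309933]), np.float64(0.4943058223784349))
```

Punch_b is seated. Next is punch_a.

```bash
python3 -m inch '[[-35,-13,0,0,0,0,1],[-70,-26,0,0,0,0,1],[-105,-39,0,0,0,0,1],[-140,-52,0,0,0,0,1],[-175,-65,0,0,0,0,1],[-210,-78,0,0,0,0,1],[-245,-91,0,0,0,0,1],[-280,-103,0,0,0,0,1],[-315,-114,0,0,0,0,1],[-335,-121,0,0,0,0,1],[-341,-123,0,0,0,0,1],[-341,-123,0,0,0,0,1]]'; python3 -m inch '[[0,0,0,0,0,0,1],[0,0,0,0,0,0,1],[0,0,0,0,0,0,1],[0,0,0,0,0,0,1]]'; python3 go.py .4701 -.3443 .039
python3 - <<'E'
from h import *
from meas import fit
p=get_image("wrist"); w=world(p)
P=w[(np.linalg.norm(w[...,:2]-[.4701,-.3443],axis=-1)<.02)&(w[...,2]>.066)&(w[...,2]<.085)]; print(len(P),fit(P,.013))
E
```

```text
t: 23.97
tcp_pos: [0.4676, -0.3457, 0.1949]
ee_rot: [-0.001, 0.773, 0.635, -0.001]
contact_force: [1.1, -0.2, -0.2]
opening: 0.0851
grasp_force: 0.0
t: 24.3
tcp_pos: [0.4706, -0.3426, 0.1961]
ee_rot: [-0.0, 0.771, 0.637, 0.0]
contact_force: [0.5, 0.7, -0.3]
opening: 0.0854
grasp_force: 0.0
shift [ -1.9  -0.2 157.1] turn [-0.    -0.001  0.003] tcp [ 470.6 -342.6  196.1] t 24.3 open 85.4
1070 (array([ 0.47223426, -0.34272922,  0.06512565]), np.float64(0.508408483199578))
```

```bash
python3 -m inch '[[0,0,30,0,0,0,1],[-1,0,65,0,0,0,1],[-1,0,100,0,0,0,1],[-1,0,130,0,0,0,1],[-1,0,150,0,0,0,1],[-1,0,156,0,0,0,1],[-1,0,156,0,0,0,1],[-1,0,156,0,0,0,1],[-1,0,156,0,0,0,1]]'; python3 -m inch '[[0,0,0,0,0,0,0.3],[0,0,0,0,0,0,0.0],[0,0,0,0,0,0,-0.2],[0,0,0,0,0,0,-0.4],[0,0,0,0,0,0,-1],[0,0,0,0,0,0,-1],[0,0,0,0,0,0,-1],[0,0,0,0,0,0,-1],[0,0,0,0,0,0,-1],[0,0,0,0,0,0,-1],[0,0,0,0,0,0,-1]]' 60; python3 go.py .4701 -.3443 .039;  python3 -m inch '[[0,0,-6,0,0,0,-1],[0,0,-20,0,0,0,-1],[0,0,-40,0,0,0,-1],[0,0,-60,0,0,0,-1],[0,0,-70,0,0,0,-1],[0,0,-70,0,0,0,-1],[0,0,-70,0,0,0,-1],[0,0,-70,0,0,0,-1]]'; python3 go.py .6665 .0302 .108
```

```text
t: 25.1
tcp_pos: [0.4705, -0.3457, 0.0419]
ee_rot: [0.001, 0.772, 0.636, 0.0]
contact_force: [-0.6, -1.2, -0.1]
opening: 0.0855
grasp_force: 0.0
t: 26.02
tcp_pos: [0.4698, -0.3454, 0.0408]
ee_rot: [0.001, 0.772, 0.636, 0.0]
contact_force: [-0.5, -0.1, 5.1]
opening: 0.0245
grasp_force: 58.5
shift [1.1 0.1 1.8] turn [ 0.001  0.    -0.   ] tcp [ 469.8 -345.4   40.8] t 26.0167 open 24.5
t: 26.68
tcp_pos: [0.4688, -0.3445, 0.1092]
ee_rot: [-0.001, 0.772, 0.636, -0.0]
contact_force: [0.0, 0.2, -1.5]
opening: 0.0246
grasp_force: 59.0
shift [405.5 122.6   1.3] turn [-0.002 -0.001  0.   ] tcp [ 468.8 -344.5  109.2] t 26.6833 open 24.6
```

```bash
python3 -m inch '[[12,0,0,0,0,0,-1],[45,0,0,0,0,0,-1],[80,0,0,0,0,0,-1],[115,0,0,0,0,0,-1],[150,0,0,0,0,0,-1],[185,0,0,0,0,0,-1],[220,0,0,0,0,0,-1],[255,0,0,0,0,0,-1],[290,0,0,0,0,0,-1],[325,0,0,0,0,0,-1],[360,0,0,0,0,0,-1],[385,0,0,0,0,0,-1]]'; python3 -m inch '[[15,0,0,0,0,0,-1],[20,10,0,0,0,0,-1],[20,40,0,0,0,0,-1],[20,75,0,0,0,0,-1],[20,105,0,0,0,0,-1],[20,120,0,0,0,0,-1],[20,123,0,0,0,0,-1],[20,123,0,0,0,0,-1],[20,123,0,0,0,0,-1],[20,123,0,0,0,0,-1]]'; python3 go.py .6665 .0302 .053
```

```text
t: 27.68
tcp_pos: [0.5422, 0.0379, 0.1092]
ee_rot: [-0.001, 0.771, 0.637, -0.0]
contact_force: [0.3, 0.8, -2.4]
opening: 0.0241
grasp_force: 59.0
t: 28.52
tcp_pos: [0.6659, 0.0299, 0.1098]
ee_rot: [-0.001, 0.771, 0.636, -0.001]
contact_force: [-0.3, -0.7, -2.1]
opening: 0.0237
grasp_force: 59.4
shift [ 0.4  0.7 56.8] turn [-0.002 -0.     0.001] tcp [665.9  29.9 109.8] t 28.5167 open 23.7
```

```bash
python3 -m inch '[[0,0,12,0,0,0,-1],[0,0,26,0,0,0,-1],[0,0,38,0,0,0,-1],[0,0,46,0,0,0,-1],[0,0,51,0,0,0,-1],[0,0,53,0,0,0,-1],[0,0,53,0,0,0,-1],[0,0,53,0,0,0,-1],[0,0,53,0,0,0,-1]]'; python3 -m inch '[[0,0,1,0,0,0,-1],[0,0,2,0,0,0,-1],[0,0,2,0,0,0,-1],[0,0,2,0,0,0,-1]]';python3 -m inch '[[0,0,1,0,0,0,-1],[0,0,1,0,0,0,-1],[0,0,1,0,0,0,-1]]';python3 -m inch '[[0,0,1,0,0,0,-1],[0,0,1,0,0,0,-1],[0,0,1,0,0,0,-1]]'
```

```text
t: 29.27
tcp_pos: [0.6679, 0.029, 0.0579]
ee_rot: [0.0, 0.772, 0.636, 0.0]
contact_force: [0.5, 0.5, -1.3]
opening: 0.0241
grasp_force: 59.4
t: 29.6
tcp_pos: [0.6675, 0.029, 0.0553]
ee_rot: [-0.0, 0.772, 0.636, 0.0]
contact_force: [-0.0, 0.5, -2.6]
opening: 0.024
grasp_force: 59.4
t: 29.85
tcp_pos: [0.6674, 0.029, 0.0542]
ee_rot: [-0.0, 0.772, 0.636, -0.0]
contact_force: [-1.2, 0.8, -3.2]
opening: 0.0241
grasp_force: 59.4
t: 30.1
tcp_pos: [0.6674, 0.029, 0.0532]
ee_rot: [-0.0, 0.772, 0.636, -0.0]
contact_force: [1.0, 0.7, -2.6]
opening: 0.0242
grasp_force: 59.4
```

Contact is expected at about 52.8 mm, so I'll go one more step at a time.

```bash
python3 -m inch '[[0,0,1,0,0,0,-1],[0,0,1,0,0,0,-1],[0,0,1,0,0,0,-1]]';python3 -m inch '[[0,0,0.5,0,0,0,-1],[0,0,1,0,0,0,-1],[0,0,1,0,0,0,-1]]'
```

```text
t: 30.35
tcp_pos: [0.6677, 0.029, 0.0528]
ee_rot: [0.0, 0.772, 0.636, 0.0]
contact_force: [-1.2, 0.8, 3.8]
opening: 0.0239
grasp_force: 59.7
t: 30.6
tcp_pos: [0.6679, 0.029, 0.0527]
ee_rot: [0.0, 0.772, 0.636, 0.001]
contact_force: [-3.6, 0.8, 10.5]
opening: 0.024
grasp_force: 60.6
```

```bash
python3 -m inch '[[0,0,-1,0,0,0,-1],[0,0,-1,0,0,0,-0.4],[0,0,-1,0,0,0,-0.2],[0,0,-1,0,0,0,0.1],[0,0,-1,0,0,0,0.4],[0,0,-1,0,0,0,1],[0,0,-1,0,0,0,1],[0,0,-1,0,0,0,1],[0,0,-1,0,0,0,1]]' 40;  python3 -m inch '[[0,0,-20,0,0,0,1],[0,0,-50,0,0,0,1],[0,0,-85,0,0,0,1],[0,0,-120,0,0,0,1],[0,0,-150,0,0,0,1],[0,0,-150,0,0,0,1],[0,0,-150,0,0,0,1]]'; python3 -m inch '[[0,-35,0,0,0,0,1],[0,-70,0,0,0,0,1],[0,-105,0,0,0,0,1],[0,-140,0,0,0,0,1],[0,-175,0,0,0,0,1],[0,-200,0,0,0,0,1],[0,-210,0,0,0,0,1],[0,-210,0,0,0,0,1],[0,-210,0,0,0,0,1],[0,-210,0,0,0,0,1]]'
python3 - <<'E'
from h import *
from meas import spec,fit
p=get_image("top"); w=world(p); cv2.imwrite("pics/t9.png",p["img"])
o=np.array([.6482,-.064]);u=np.array([.1908,.9816])
for k,y in dict(S=160,a=96,b=32,c=-32,d=-96,L=-160).items():
    r,h=spec[k]; h+=.012; q=o+u*y/1e3
    P=w[(np.linalg.norm(w[...,:2]-q,axis=-1)<r+.008)&(w[...,2]>h-r+.002)&(w[...,2]<h+.02)]
    if len(P)<20: print(k,len(P)); continue
    c,e=fit(P,r); d=c[:2]-q; print(k,len(P),"off row,cross,z mm",np.round([d@u*1e3,(d@[.9816,-.1908])*1e3,(c[2]-h+r)*1e3],1))
s=w[280:324,241:285].reshape(-1,3); s=s[s[:,2]>.015]; print("bowl",np.round(s.min(0)*1e3),np.round(s.max(0)*1e3))
E
```

```text
t: 31.35
tcp_pos: [0.6675, 0.029, 0.0522]
ee_rot: [-0.0, 0.772, 0.636, -0.0]
contact_force: [0.1, 0.8, -0.3]
opening: 0.0858
grasp_force: 0.0
t: 31.93
tcp_pos: [0.6685, 0.0289, 0.2046]
ee_rot: [0.001, 0.772, 0.636, 0.002]
contact_force: [-0.3, 0.2, 0.3]
opening: 0.0857
grasp_force: 0.0
t: 32.77
tcp_pos: [0.4627, 0.0688, 0.202]
ee_rot: [0.0, 0.772, 0.636, 0.0]
contact_force: [-0.3, 0.6, -0.4]
opening: 0.0853
grasp_force: 0.0
S 0
a 162 off row,cross,z mm [-1.   2.2 -0.3]
b 290 off row,cross,z mm [-0.6  1.4 -0.2]
c 476 off row,cross,z mm [ 0.4  1.4 -0.3]
d 691 off row,cross,z mm [-1.7  2.2 -0.2]
L 933 off row,cross,z mm [ 0.4  0.4 -0.2]
bowl [371.  17. 627.] [396.  36. 683.]
```

View pics/t9.png

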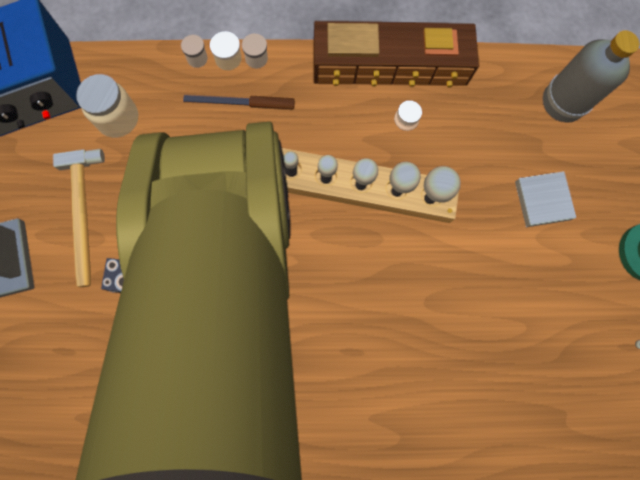

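The top view shows a at (290,160), b at (327,165), c at (365,172), d at (405,178) and L at (441,184). All are upright, within 3 mm of their bore centres and at floor height. The arm hides end_small and the bowl here, but nothing touched either of them, so I'm handing in.

```bash
python3 -c "
from cell import *
print(finish_job())"
```

```text
the job is handed in; nothing more can be done
None
```

The job is handed in, with no verdict returned: a, b, c and d stand in their bores between end_small and end_large, within 3 mm of centre, the robot clear; end_small and the bowl were hidden from the last camera check, but no move came near them.

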